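# Set the pour-over stand's arm one hole longer and seat the filter

## Task

The stand's arm is one hole too short for the glass on the scale: press its brass snap button flush with a light fingertip and ease the outer tube outwards, away from the post, until the button springs up through the next hole, never pressing, squeezing or pulling the thin tube hard. Then seat the small metal drip filter (phin) level in the ring at the end of the arm, above the glass, and let go. Leave the glass, the scale, the milk pitcher and the tamper as they stand.

Things in the scene. Friction and masses are not known exactly. Their poses are not given: they have to be found in the camera images.
- stand: The pour-over stand, fixed: 130 mm square base let into the counter by 0 to 8 mm, bronze post, black clamp head (44 mm square, top 213 mm above the origin), level arm. Origin: underside of the base, on the post's axis. x axis along the arm, away from the post; z up. A dark 22.5 mm square inner tube, fixed to the head, carries the snap button; the steel outer tube slides on it.
- tube (a joint): Slide of the outer tube, m: 0 in the present hole, growing outwards along the stand's x. Next hole about 32 mm on (it latches at 31 to 33), one more after it. 28 mm square, 150 mm long, 1.5 mm wall, upper face 204 mm above the stand's origin. Free of the latch it slides at 3 to 4 N and stays where left. More than 22 N of pressing, squeezing or pushing in all bends it: use a fingertip, not a grip.
- button (a joint): Travel of the spring snap button straight down, m: 0 sprung up, 5 mm proud of the outer tube's upper face; 0.005 flush with it; about 0.0065 once ducked under the tube's wall. 2.5 N starts it, 5 N makes it flush. Flush, its round crown is pushed under by the hole's edge when the tube is drawn along with 7 to 10 N; proud, it locks the tube. Over 25 N between button and tube strains them.
- button_top (a point): Crown of the brass snap button, 11 mm across, standing up through a 13 mm hole in the outer tube's upper face, 139 mm along the stand's x from the post. A fingertip that presses it flush comes to rest on the steel around the hole; pressed there with 15 to 18 N it grips the steel well enough (friction varies) to draw the tube along.
- next_hole (a point): Centre of the next hole, on the outer tube's upper face, about 32 mm nearer the post than the present one. It moves with the tube; the button must spring up through it.
- ring_center (a point): Centre of the bronze ring at the end of the outer tube, at its upper face: 82 mm outside, 60 mm inside, 6 mm thick, open above and below. It moves with the tube. A strap 24 mm wide joins it to the tube, whose end lies 52 mm from the ring's centre and stands 22 mm above the ring's face.
- phin_mid (a point): The phin, a small steel drip filter standing upright on the counter, 67.5 mm tall, about 0.16 kg; this point is on its axis, 34 mm above its underside; z up. From below: a spigot 52 mm across and 12 mm deep, a flange 86 mm across and 3.5 mm thick, a round open cup 62 mm across up to the top. Seated, its flange lies on the ring with the spigot inside, this point 22 mm above ring_center.
- glass: Glass cup on the scale, below where the ring must come to stand: 72 mm across, 75 mm tall, its foot 22 mm above the scale's origin; loose. Origin: middle of its foot.
- scale: Black coffee scale, 130 x 110 mm, 22 mm high, let into the counter like the stand, fixed, the glass on it. Origin: middle of its underside, in line with the arm.
- pitcher_mid (a point): Steel milk pitcher, 82 mm across, 98 mm tall, with a handle reaching 68 mm from its axis; loose. The point is half-way up on its axis.
- tamper_mid (a point): Coffee tamper standing on its 58 mm steel foot, dark wooden handle, 88 mm tall; loose. The point is half-way up on its axis.
There are look-alikes about, which are no part of the job. What is shaped like the part that bears phin_mid but green is not meant.

How it is judged:
On the way, in this order (a step that is already met when the one before it is completed fails the run):
1. the snap button is pressed flush with the tube's upper face (value of joint button above 0.0042 m), for 0.05 s.
2. the button has sprung up through the next hole (value of joint tube between 0.029 and 0.035 m and value of joint button below 0.001 m), for 0.2 s.
At the end, for the whole second after the job is handed in: The button stands up through the next hole (tube 29 to 35 mm out, button within 1 mm of fully up); the phin rests level (under 0.08 rad) on the ring, within 6 mm of its centre, flange down within 2.5 mm, above the upright glass (within 25 mm); all released (all of step 2 and horizontal distance between phin_mid and ring_center below 0.006 m and z of phin_mid in the frame of ring_center between 0.019 and 0.0245 m and angle between each of phin_mid, glass's own z axis and vertical below 0.08 rad and horizontal distance between phin_mid and glass below 0.025 m); the robot touches nothing.
It fails at once if the outer tube pressed, gripped or pushed with more than 22 N (contact force between the fingers and tube above 22 N).
It fails at once if the arm struck the stand's outer tube with more than 22 N (contact force between the arm and tube above 22 N).
It fails at once if the button and the tube strained against each other with more than 25 N (contact force between button and tube above 25 N).
It fails at once if the glass shifted by more than 12 mm (distance of glass from where it was at the start of the episode above 0.012 m).
It fails at once if the pitcher or the tamper shifted by more than 15 mm (distance of any of pitcher_mid, tamper_mid from where it was at the start of the episode above 0.015 m).
It also fails if it takes over 72 s, if anything falls off the work surface, if the arm or the gripper's body presses on something with over 40 N, if the wrist force passes 120 N, or if a joint passes its speed limit or range.

## Robot

A 6-joint arm with a two-finger parallel gripper is mounted at the origin on the work surface. World frame = base frame: x ahead of the robot, y to its left, z up, the work surface at z = 0. Lengths are in m, angles in rad, forces in N, time in s.
With the tool pointing down it reaches from about 0.35 to 0.85 m from the base axis. Payload 8.1 kg.
Tool frame: the origin (TCP) lies between the finger pads; the fingertips stand 25 mm ahead of it and the grasp point (between the pads) lies 6 mm ahead of it; z points along the fingers, y is the line along which they close (so a half turn about z gives the same grasp; the last joint's range is limited). The gripper opens to 93 mm and grips with 3 to 60 N. Pads are 15 mm wide; open, the fingers measure 128 mm over their backs; the gripper's body (75 mm by 188 mm) begins 65 mm behind the grasp point.
Start: joints at [-1.256, 0.13, 1.488, -0, 1.523, -0.085], TCP at [0.234, -0.553, 0.244] pointing down, gripper open.
Joint ranges: [-2.96, 2.96], [-0.89, 2.26], [0.02, 2.5], [-1.34, 4.48], [0, 2.73], [-2.66, 2.66]. Speed limits (rad/s): [2.39, 2.39, 2.79, 3.14, 3.14, 3.14].

## Interface

Orientations are given as a 3x3 rotation matrix whose columns are the frame's x, y, z axes.
In Python, from rig import env gives the robot as it stands.
- The arm moves only by the tool arm_command, never from a script. Its argument "moves" is a list of rows, each a list of 2 entries, a list of its own where there are three numbers: the shift along the tool's x, y, z in units of 0.04 m (1.0 is 0.04 m), then the turn about the tool's z in units of 10 degrees (1.0 is 10 degrees). In form: [[[dx, dy, dz], spin], ...]. A call has 1 to 20 rows; each row shifts and turns the commanded pose from where the row before left it, along the tool's axes as they then stand; what a row does not reach is not made up. A row lasts 1/8 s, in which the tool goes at most 62.5 mm and 10.7 degrees, less where a joint would pass 70% of its speed; a pose out of reach is approached as far as the arm can. A call with a number of a shift or a turn outside -1 to 1 is refused whole. A call with a gripper value outside its range is refused whole. "fingers" is the closure in counts, from 0 (fully open) to 255 (shut), set as the call begins (left out, the last holds). The fingers move at their own pace and stop on an object; "force" is the grip in N (left out, the last holds). Time passes only in rows, so rows that do not move let the fingers close. It gives the time, the measured TCP pose, the force, the opening and the grip force at its end, in the units of the state.
- env.sense(): the state, without advancing time (a new reading comes with each control period).
- env.camera(name): name is "scene" or "top" or "wrist"; returns (picture, depth): 384x512x3 uint8, red, green, blue; 384x512 float32, m along the optical axis (not along the pixel's ray), 0 where there is no reading.
- env.camera_params(name): a dict with "fov_y" (degrees; the focal length in pixels is half the picture's height over the tangent of half this angle, whatever the lens; pixels are square), "cx", "cy" (the principal point, pixels), "origin" and "rotation" of the camera in the world. Camera axes: x right, y down, z forward; pixel columns grow to the right and rows downward; lengths in m; the calibration is good to about 2 mm. A picture is of the moment at which its call begins: read the wrist's pose just before it. camera_params takes no time and is no camera call; for the wrist camera it gives the pose at the moment of the call.
- env.close_job(): hands the job in; it is judged then, once.
The state is a dict: "t": time; "joint_pos": joint angles; "joint_velocities": joint speeds; "effort": joint torques, N m; "tcp_pos": TCP position; "orientation": TCP orientation; "wrist_force": force on the tool from outside, world axes, zero at the start; "wrist_torque": the same for the moment, N m; "finger_gap": finger opening in m; "finger_force": force on a finger pad.
Only numpy, scipy, OpenCV 4.12 (cv2) and the standard library are available. Lean on these libraries where they do the work, as an engineer would, in place of code of your own. Each camera call takes 0.05 s, during which the arm holds its last target. There are 200 camera calls.

## Working session

There is one attempt and no reset: what is moved stays moved. The work goes in short steps, Python scripts to look and compute and a tool call to move; the robot and the scene stay as the last step left them, time stands still between calls to the robot, and variables do not carry over. Pictures are saved under pics/ and viewed, at most 10 in all, crops included, and the job is handed in when it is done.

Besides the shell and the picture viewer there is one more tool, called after "Call:" by a JSON object that holds its "api" and its "payload", one argument or row to a line. arm_command: Moves the arm, as the interface text tells. Shifts and turns lie within -1 to 1; 1 stands for 0.04 m of shift or 10 degrees of turn. Its arguments: {"type":"object","properties":{"moves":{"type":"array"},"fingers":{"type":"number"},"force":{"type":"number"}},"required":["moves"]}

```bash
mkdir -p pics; cat > h.py <<'E'
import numpy as np, cv2
from rig import env
def shot(n,f):
    P=env.camera_params(n); im,d=env.camera(n)
    cv2.imwrite(f'pics/{f}.png',im[:,:,::-1]); np.savez(f'pics/{f}.npz',im=im,d=d,o=P['origin'],R=P['rotation'],k=[192/np.tan(np.radians(P['fov_y'])/2),P['cx'],P['cy']])
def cloud(f):
    z=np.load(f'pics/{f}.npz'); k,cx,cy=z['k']; d=z['d']; v,u=np.mgrid[:384,:512]
    p=np.stack([(u-cx)/k*d,(v-cy)/k*d,d],-1)@z['R'].T+z['o']; p[d==0]=np.nan
    return z['im'],p
E
python3 - <<'E'
from h import *
shot('scene','s0'); shot('top','t0')
print(env.sense())
a=cv2.imread('pics/s0.png');b=cv2.imread('pics/t0.png')
cv2.imwrite('pics/st.png',cv2.resize(np.vstack([a,b]),(800,1200))[:600]); cv2.imwrite('pics/tt.png',cv2.resize(b,(800,600)))
E
```

```text
{'t': 0.1, 'joint_pos': array([-1.25637010e+00,  1.31087218e-01,  1.48917022e+00,  1.39977356e-05,
        1.52297821e+00, -8.54073919e-02]), 'joint_velocities': array([-3.73189449e-04, -1.02239403e-03, -1.27158535e-03,  9.34443126e-04,
       -1.90921866e-06, -1.41598603e-04]), 'effort': array([ 1.75919788e-03, -5.61343074e+01, -4.93094623e+01,  7.71756750e-02,
        2.91418796e-02, -8.46135254e-05]), 'tcp_pos': array([ 0.23343579, -0.5522228 ,  0.24269145]), 'orientation': array([[ 9.21126076e-01,  3.89264058e-01, -4.94835214e-04],
       [ 3.89264342e-01, -9.21124757e-01,  1.56677264e-03],
       [ 1.54083310e-04, -1.63581684e-03, -9.99998650e-01]]), 'wrist_force': array([0.51798042, 0.9809543 , 0.42328394]), 'wrist_torque': array([-0.0129469 , -0.01793419, -0.0148046 ]), 'finger_force': 0.0, 'finger_gap': 0.09272513383308936}
```

View pics/st.png

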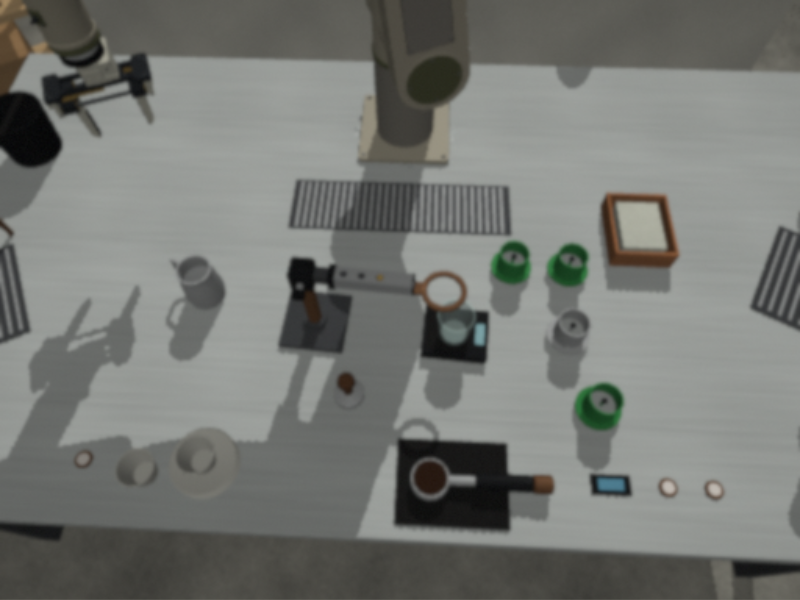

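View pics/tt.png

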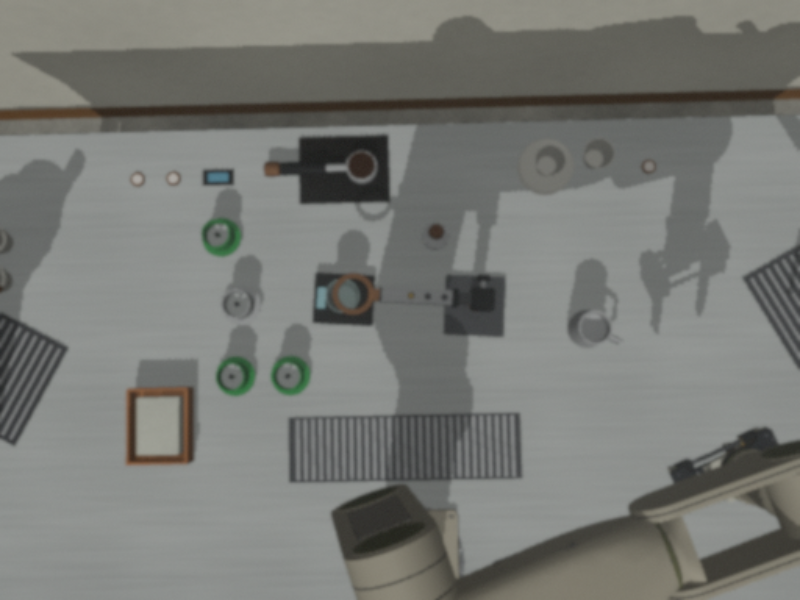

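The scene (800 px view) shows the stand with its arm pointing to +y, the brass button at (380,278), holes at (343,273) and (361,275), and the ring at (443,290). Candidates for the phin, by pixel in the top view: steel (238,302); green (222,236), (235,376) and (291,376). The pitcher is at (590,327). I choose the steel one.

```bash
python3 - <<'E'
from h import *
np.set_printoptions(precision=4,suppress=True)
for f,pts in (('s0',dict(button=(380,278),h1=(361,275),h2=(343,273),ringL=(421,291),ringR=(465,291),tubeend=(412,284),head=(300,268),phin=(572,320),table=(520,350),glass=(455,315))),('t0',dict(button=(411,295),h1=(428,296),h2=(445,297),ringL=(330,295),ringR=(376,295),head=(483,283),phin=(238,302),table=(240,340)))):
    im,p=cloud(f)
    for k,(u,v) in pts.items():
        u=int(u/1.5625);v=int(v/1.5625); print(f,k,np.nanmedian(p[v-1:v+2,u-1:u+2].reshape(-1,3),0),im[v,u])
im,p=cloud('t0')
# tube upper face & phin pixels
m=(p[...,2]>.185)&(p[...,2]<.225)&(p[...,0]>.3)&(p[...,1]<0.2); q=p[m]; print(len(q),q.min(0),q.max(0))
t=p[(p[...,2]>.19)&(p[...,2]<.21)&(abs(p[...,0]-.5)<.2)]; 
for y in np.arange(-.2,.2,.02):
    s=t[abs(t[:,1]-y)<.01]; 
    if len(s): print(round(y,2),len(s),s.mean(0),np.ptp(s[:,0]))
a=cv2.imread('pics/s0.png'); b=cv2.imread('pics/t0.png')
A=cv2.resize(a[155:235,180:310],(800,492),interpolation=3)
cv2.imwrite('pics/c1.png',A)
E
```

```text
s0 button [ 0.5538 -0.0192  0.206 ] [109  93  57]
s0 h1 [ 0.5485 -0.0524  0.2   ] [48 48 49]
s0 h2 [ 0.5432 -0.0858  0.2001] [57 58 58]
s0 ringL [0.5638 0.0519 0.1812] [98 70 49]
s0 ringR [0.5602 0.1283 0.1798] [101  77  59]
s0 tubeend [0.5623 0.0351 0.2033] [83 84 83]
s0 head [ 0.5438 -0.1579  0.2109] [14 16 16]
s0 phin [0.5297 0.3546 0.0318] [94 96 94]
s0 table [ 0.5884  0.2531 -0.0011] [152 156 152]
s0 glass [0.5378 0.1221 0.0446] [61 67 65]
t0 button [ 0.5541 -0.021   0.2076] [95 87 64]
t0 h1 [ 0.5509 -0.051   0.2026] [59 61 59]
t0 h2 [ 0.5471 -0.0838  0.201 ] [59 60 60]
t0 ringL [0.5698 0.1494 0.0616] [64 67 65]
t0 ringR [0.5579 0.0488 0.1817] [97 74 57]
t0 head [ 0.5729 -0.16    0.1965] [93 95 94]
t0 phin [0.5581 0.3484 0.0395] [87 89 87]
t0 table [ 0.4801  0.3556 -0.0018] [111 114 111]
914 [ 0.5202 -0.1794  0.185 ] [0.5982 0.1309 0.225 ]
-0.18 13 [ 0.5619 -0.1736  0.2041] 0.06424634840864663
-0.16 56 [ 0.567  -0.1601  0.2013] 0.0679866270704641
-0.14 37 [ 0.5445 -0.1381  0.2044] 0.0644260564966812
-0.12 58 [ 0.5453 -0.1195  0.2027] 0.027111577908240148
-0.1 51 [ 0.5463 -0.0995  0.2047] 0.03204835632683167
-0.08 61 [ 0.5473 -0.0802  0.2045] 0.027723346987424624
-0.06 68 [ 0.549  -0.06    0.2038] 0.028009806457395037
-0.04 55 [ 0.551  -0.04    0.2043] 0.026794720929600335
-0.02 59 [ 0.5521 -0.0202  0.2045] 0.02763426187684559
-0.0 67 [0.5535 0.0001 0.2042] 0.027733974182353238
0.02 58 [0.555  0.0202 0.2038] 0.026874075062456315
0.04 30 [0.5551 0.0351 0.2034] 0.024600550062060078
0.06 1 [0.5661 0.0544 0.1921] 0.0
0.1 1 [0.5249 0.1066 0.1917] 0.0
0.12 1 [0.5859 0.1208 0.1918] 0.0
```

View pics/c1.png

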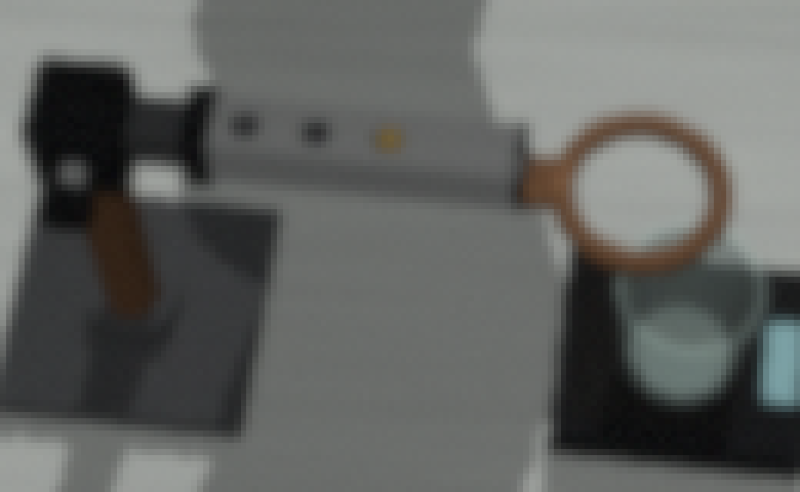

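The crop confirms the brass button at crop (388,138), with empty holes towards the post at (316,130) and (245,124). Depth puts the tube face at z≈0.204, the button at about (0.5525,-0.0195) and the arm direction at about (0.07,0.998), which fits the 139 mm given. I'll go above it with the fingers shut.

Call:
{"api": "arm_command", "payload": {
  "moves": [
    [[0,0,-0.5],-0.9],
    [[0,0,-0.5],-0.9],
    [[0,0,-0.5],-0.9],
    [[0,0,-0.5],-0.9],
    [[0,0,-0.2],-0.9],
    [[0,0,0],-0.9],
    [[0,0,0],-0.9]
  ],
  "fingers": 255,
  "force": 20
}}

```text
t: 0.98
tcp_pos: [0.2335, -0.5525, 0.3312]
orientation: [[0.066, 0.998, -0.0], [0.998, -0.066, 0.001], [0.001, -0.0, -1.0]]
wrist_force: [0.1, 0.0, -0.7]
finger_gap: 0.027
finger_force: 0.0
```

Call:
{"api": "arm_command", "payload": {
  "moves": [
    [[1,0.5,0],0],
    [[1,0.5,0],0],
    [[1,0.5,0],0],
    [[1,0.5,0],0],
    [[1,0.5,0],0],
    [[1,0.5,0],0],
    [[1,0.5,0],0],
    [[1,0.5,0],0],
    [[1,0.5,0],0],
    [[1,0.5,0],0],
    [[1,0.5,0],0],
    [[1,0.5,0],0],
    [[1,0.5,0],0],
    [[0,0,0],0],
    [[0,0,0],0]
  ]
}}

```text
t: 2.85
tcp_pos: [0.5297, -0.0528, 0.3312]
orientation: [[0.071, 0.997, -0.001], [0.997, -0.071, -0.0], [-0.0, -0.001, -1.0]]
wrist_force: [-1.2, -0.4, 0.2]
finger_gap: 0.0009
finger_force: 0.0
```

```bash
python3 - <<'E'
from h import *
np.set_printoptions(precision=4,suppress=True)
s=env.sense();print(s['tcp_pos'],s['orientation'],s['wrist_force'],s['finger_gap'],env.camera_params('wrist'))
shot('wrist','w0')
im,p=cloud('w0')
h=cv2.cvtColor(im,cv2.COLOR_RGB2HSV)
a=cv2.imread('pics/w0.png'); cv2.imwrite('pics/w0b.png',cv2.resize(a,(800,600)))
E
```

```text
[ 0.5297 -0.0528  0.3312] [[ 0.0707  0.9975 -0.0011]
 [ 0.9975 -0.0707 -0.0002]
 [-0.0003 -0.0011 -1.    ]] [-1.1698 -0.3844  0.2093] 0.0008592378068387544 {'fov_y': 65.29847701525787, 'cx': 254.00922041502167, 'cy': 188.925027178608, 'origin': array([0.5358, 0.0296, 0.472 ]), 'rotation': array([[ 0.9975, -0.0666, -0.0213],
       [-0.07  , -0.953 , -0.2946],
       [-0.0007,  0.2954, -0.9554]])}
```

View pics/w0b.png

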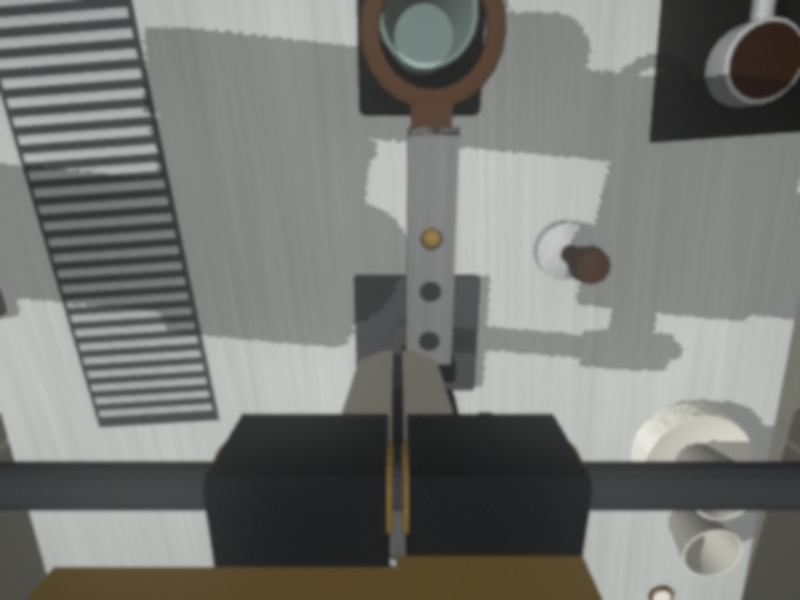

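The wrist view shows the button at (431,238), holes at (430,291) and (429,341), and the ring above. The shut fingers are just left of the post side.

```bash
python3 - <<'E'
from h import *
np.set_printoptions(precision=4,suppress=True)
z=np.load('pics/w0.npz');k,cx,cy=z['k'];im,p=cloud('w0')
def ray(u,v,h):
    d=z['R']@[(u-cx)/k,(v-cy)/k,1]; return z['o']+d*(h-z['o'][2])/d[2]
for n,u,v in(('b',431,238),('h1',430,291),('h2',429,341)):
    u/=1.5625;v/=1.5625; print(n,ray(u,v,.209 if n=='b' else .204),p[int(v),int(u)])
h=cv2.cvtColor(im,cv2.COLOR_RGB2HSV); uu=np.mgrid[:384,:512]
m=(h[...,1]>110)&(h[...,0]>10)&(h[...,0]<35); m[:135]=0;m[170:]=0;m[:,:260]=0;m[:,290:]=0
v,u=np.nonzero(m);print(len(u),u.mean(),v.mean(),ray(u.mean(),v.mean(),.209))
t=p[(abs(p[...,2]-.204)<.006)&(abs(p[...,1])<.06)&(abs(p[...,0]-.552)<.03)]
for y in(-.04,-.02,0,.02):
    s=t[abs(t[:,1]-y)<.008];print(y,len(s),np.median(s,0),s[:,0].min(),s[:,0].max())
r=p[(abs(p[...,2]-.181)<.006)&(abs(p[...,1]-.09)<.06)&(abs(p[...,0]-.56)<.06)&(h[...,1]>60)];print(len(r),r.min(0),r.max(0),np.median(r[:,2]))
b=np.array([.5525,-.0195]); s=env.sense();print(s['tcp_pos'])
E
```

```text
b [ 0.5516 -0.019   0.209 ] [ 0.5509 -0.019   0.2072]
h1 [ 0.5497 -0.0518  0.204 ] [ 0.5497 -0.0524  0.2014]
h2 [ 0.5475 -0.084   0.204 ] [ 0.5472 -0.0853  0.2001]
57 275.6666666666667 152.03508771929825 [ 0.5514 -0.0188  0.209 ]
-0.04 501 [ 0.551  -0.0398  0.203 ] 0.5366986996135589 0.5652056531987628
-0.02 546 [ 0.5522 -0.0197  0.2032] 0.5380187429417066 0.5669199059722863
0 581 [0.5533 0.     0.2031] 0.5392607852560762 0.567440046890803
0.02 627 [0.5549 0.0201 0.203 ] 0.5405594915520249 0.5690554663821339
2350 [0.5197 0.0416 0.1763] [0.599  0.1089 0.1837] 0.18096164180707294
[ 0.5296 -0.0532  0.3313]
```

Call:
{"api": "arm_command", "payload": {
  "moves": [
    [[0.5,0.3,0],0],
    [[0.39,0.2,0],0],
    [[0,0,0.6],0],
    [[0,0,0.6],0],
    [[0,0,0.6],0],
    [[0,0,0.3],0],
    [[0,0,0.1],0],
    [[0,0,0],0],
    [[0,0,0],0],
    [[0,0,0],0],
    [[0,0,0],0]
  ]
}}

```text
t: 4.28
tcp_pos: [0.5527, -0.0185, 0.2441]
orientation: [[0.071, 0.997, 0.001], [0.997, -0.071, -0.0], [0.0, 0.001, -1.0]]
wrist_force: [-0.1, 0.6, -0.5]
finger_gap: 0.0005
finger_force: 0.0
```

Call:
{"api": "arm_command", "payload": {
  "moves": [
    [[0,0,0.1],0],
    [[0,0,0.1],0],
    [[0,0,0.05],0],
    [[0,0,0],0],
    [[0,0,0],0]
  ]
}}

```text
t: 4.9
tcp_pos: [0.5525, -0.0185, 0.2337]
orientation: [[0.071, 0.997, 0.0], [0.997, -0.071, 0.0], [0.0, 0.0, -1.0]]
wrist_force: [1.1, 0.6, 0.6]
finger_gap: 0.0006
finger_force: 0.0
```

Call:
{"api": "arm_command", "payload": {
  "moves": [
    [[0,0,0.05],0],
    [[0,0,0],0],
    [[0,0,0],0]
  ]
}}

```text
t: 5.28
tcp_pos: [0.5526, -0.0185, 0.2319]
orientation: [[0.071, 0.997, 0.0], [0.997, -0.071, -0.0], [-0.0, 0.0, -1.0]]
wrist_force: [-0.5, 0.3, 4.0]
finger_gap: 0.0006
finger_force: 1.5
```

Call:
{"api": "arm_command", "payload": {
  "moves": [
    [[0,0,0.05],0],
    [[0,0,0],0],
    [[0,0,0],0]
  ]
}}

```text
t: 5.65
tcp_pos: [0.5526, -0.0185, 0.2298]
orientation: [[0.071, 0.997, 0.0], [0.997, -0.071, -0.0], [-0.0, 0.0, -1.0]]
wrist_force: [-0.6, 0.7, 4.5]
finger_gap: 0.0008
finger_force: 2.0
```

Call:
{"api": "arm_command", "payload": {
  "moves": [
    [[0,0,0.03],0],
    [[0,0,0],0],
    [[0,0,0],0]
  ]
}}

```text
t: 6.02
tcp_pos: [0.5526, -0.0185, 0.2287]
orientation: [[0.071, 0.997, 0.0], [0.997, -0.071, -0.0], [-0.0, 0.0, -1.0]]
wrist_force: [-1.6, 0.7, 4.2]
finger_gap: 0.0001
finger_force: 2.7
```

Call:
{"api": "arm_command", "payload": {
  "moves": [
    [[0,0,0.02],0],
    [[0,0,0],0],
    [[0,0,0],0]
  ]
}}

```text
t: 6.4
tcp_pos: [0.5527, -0.0185, 0.2286]
orientation: [[0.071, 0.997, 0.001], [0.997, -0.071, -0.0], [-0.0, 0.001, -1.0]]
wrist_force: [-3.7, 0.1, 9.1]
finger_gap: 0.001
finger_force: 4.9
```

Call:
{"api": "arm_command", "payload": {
  "moves": [
    [[0,0,0.015],0],
    [[0,0,0],0],
    [[0,0,0],0]
  ]
}}

```text
t: 6.78
tcp_pos: [0.5527, -0.0185, 0.2286]
orientation: [[0.071, 0.997, 0.001], [0.997, -0.071, -0.0], [-0.0, 0.001, -1.0]]
wrist_force: [-5.4, 0.7, 12.5]
finger_gap: 0.0005
finger_force: 6.4
```

```bash
python3 - <<'E'
from h import *
for i in range(4):
    s=env.sense();print(s['wrist_force'],s['wrist_torque'],s['finger_force'],s['tcp_pos'])
    if i<3: env.camera('top')
E
```

```text
[-5.35341348  0.74654602 12.54067457] [ 0.11746179  0.84216987 -0.01698901] 6.4491244155942695 [ 0.55269826 -0.01850052  0.22855269]
[-5.03561400e+00 -8.35975505e-03  1.42102344e+01] [0.08936222 0.88127622 0.0105844 ] 6.4487287330121035 [ 0.55270071 -0.01850969  0.22855372]
[-5.17779901 -0.49645748 13.37911982] [ 0.06047295  0.88688027 -0.00415978] 6.447124231344787 [ 0.55269426 -0.01850534  0.22856162]
[-5.3868763   1.01810491 13.63170691] [0.09708486 0.78844873 0.02909957] 6.447188268211903 [ 0.55267373 -0.01849635  0.22850342]
```

Call:
{"api": "arm_command", "payload": {
  "moves": [
    [[0,-0.015,0.005],0],
    [[0,0,0],0],
    [[0,0,0],0]
  ]
}}

```text
t: 7.3
tcp_pos: [0.5526, -0.0185, 0.2286]
orientation: [[0.071, 0.997, 0.002], [0.997, -0.071, -0.0], [-0.0, 0.003, -1.0]]
wrist_force: [-2.6, -0.0, 12.2]
finger_gap: 0.0002
finger_force: 6.1
```

Call:
{"api": "arm_command", "payload": {
  "moves": [
    [[0,-0.01,0.005],0],
    [[0,0,0],0],
    [[0,0,0],0]
  ]
}}

```text
t: 7.68
tcp_pos: [0.5526, -0.0185, 0.2285]
orientation: [[0.071, 0.997, 0.003], [0.997, -0.071, -0.0], [-0.0, 0.003, -1.0]]
wrist_force: [-1.5, -0.5, 11.3]
finger_gap: 0.0008
finger_force: 6.1
```

Call:
{"api": "arm_command", "payload": {
  "moves": [
    [[0,-0.01,0.02],0],
    [[0,0,0],0],
    [[0,0,0],0]
  ]
}}

```text
t: 8.05
tcp_pos: [0.5525, -0.0185, 0.2285]
orientation: [[0.071, 0.997, 0.005], [0.997, -0.071, -0.0], [-0.0, 0.005, -1.0]]
wrist_force: [-1.5, 1.0, 15.3]
finger_gap: 0.0004
finger_force: 7.6
```

Call:
{"api": "arm_command", "payload": {
  "moves": [
    [[0.02,0,0.005],0],
    [[0.02,0,0],0],
    [[0,0,0],0]
  ]
}}

```text
t: 8.43
tcp_pos: [0.5526, -0.0179, 0.2285]
orientation: [[0.072, 0.997, 0.005], [0.997, -0.072, -0.002], [-0.002, 0.005, -1.0]]
wrist_force: [-3.0, -3.8, 16.6]
finger_gap: 0.0006
finger_force: 8.1
```

Call:
{"api": "arm_command", "payload": {
  "moves": [
    [[0.02,-0.005,0],0],
    [[0.02,-0.005,0],0],
    [[0,0,0],0]
  ]
}}

```text
t: 8.8
tcp_pos: [0.5526, -0.0165, 0.2285]
orientation: [[0.072, 0.997, 0.005], [0.997, -0.072, -0.003], [-0.002, 0.006, -1.0]]
wrist_force: [-1.1, -4.4, 15.4]
finger_gap: 0.0005
finger_force: 7.6
```

Call:
{"api": "arm_command", "payload": {
  "moves": [
    [[0.02,0,0],0],
    [[0,0,0],0],
    [[0,0,0],0]
  ]
}}

```text
t: 9.18
tcp_pos: [0.5527, -0.0157, 0.2285]
orientation: [[0.072, 0.997, 0.005], [0.997, -0.072, -0.003], [-0.002, 0.005, -1.0]]
wrist_force: [-0.6, -5.0, 15.0]
finger_gap: 0.0005
finger_force: 7.6
```

Call:
{"api": "arm_command", "payload": {
  "moves": [
    [[0.02,0,0.005],0],
    [[0.02,0,0],0],
    [[0,0,0],0]
  ]
}}

```text
t: 9.55
tcp_pos: [0.5528, -0.0143, 0.2285]
orientation: [[0.072, 0.997, 0.005], [0.997, -0.072, -0.003], [-0.003, 0.006, -1.0]]
wrist_force: [-0.3, -4.6, 15.7]
finger_gap: 0.0004
finger_force: 8.1
```

```bash
python3 - <<'E'
from h import *
np.set_printoptions(precision=4,suppress=True)
s=env.sense();print(s['tcp_pos'],s['wrist_force'])
shot('wrist','w1'); im,p=cloud('w1'); print(env.sense()['wrist_force'])
b=cv2.imread('pics/w1.png'); cv2.imwrite('pics/w1b.png',cv2.resize(b[60:320,150:400],(750,780))[:600])
im0,p0=cloud('t0'); shot('top','t1'); im1,p1=cloud('t1')
# ring shift in top view by phase correlation
g=lambda i:cv2.cvtColor(i,cv2.COLOR_RGB2GRAY).astype(np.float32)
for f,a,bb in(('top',im0,im1),):
    r=np.s_[172:205,205:245]; print(f,cv2.phaseCorrelate(g(a)[r],g(bb)[r],cv2.createHanningWindow((40,33),5)))
h=cv2.cvtColor(im,cv2.COLOR_RGB2HSV)
r=p[(abs(p[...,2]-.181)<.006)&(abs(p[...,1]-.1)<.07)&(abs(p[...,0]-.56)<.06)&(h[...,1]>60)];print(len(r),r.min(0),r.max(0))
E
```

```text
[ 0.5528 -0.0143  0.2285] [-0.2901 -4.5704 15.6822]
[-1.8287 -5.6333 16.1016]
top ((-0.17372218487746593, 0.06330393994501904), 0.3803175840112898)
5969 [0.5204 0.0438 0.1765] [0.5998 0.1211 0.1837]
```

View pics/w1b.png

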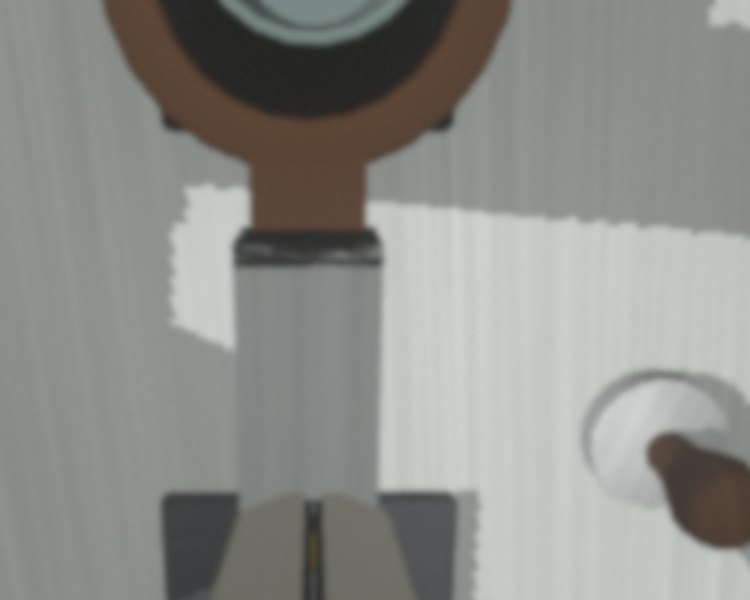

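```bash
cat >> h.py <<'E'
D=np.array([.0685,.9976,0]); B=np.array([.552,-.019,.2035])
def endprof(f):
    "distance of tube end from original button along tube, from dark band edge"
    z=np.load(f'pics/{f}.npz');k,cx,cy=z['k'];g=cv2.cvtColor(z['im'],cv2.COLOR_RGB2GRAY).astype(np.float32)
    s=np.arange(.03,.11,.0005); w=np.arange(-.009,.0091,.001)
    P=B+s[:,None,None]*D+w[None,:,None]*np.array([D[1],-D[0],0])
    c=(P-z['o'])@z['R']; u=(c[...,0]/c[...,2]*k+cx).astype(np.float32); v=(c[...,1]/c[...,2]*k+cy).astype(np.float32)
    pr=cv2.remap(g,u,v,1).mean(1); gr=np.gradient(pr); i=gr.argmin(); 
    return s,pr,s[i]
E
python3 - <<'E'
from h import *
np.set_printoptions(precision=0,suppress=True,linewidth=200)
a=endprof('w0');b=endprof('w1')
for q in(a,b): print(q[2]); print(q[1][::2])
# best shift using normalised profiles
f=lambda sh:np.corrcoef(np.interp(a[0][20:100]+sh,b[0],b[1]),a[1][20:100])[0,1]
sh=np.arange(-.008,.012,.0005);c=[f(x) for x in sh];print(sh[np.argmax(c)],max(c))
E
```

```text
0.05550000000000002
[132. 132. 132. 132. 132. 132. 132. 131. 132. 132. 131. 131. 131. 131. 131. 131. 131. 131. 131. 131. 131. 131. 131. 130. 128. 119. 104.  94.  92.  89.  82.  77.  75.  75.  75.  74.  73.  73.  73.
  73.  73.  72.  71.  72.  72.  72.  73.  73.  69.  60.  48.  42.  40.  39.  39.  40.  45.  52.  68.  99. 123. 132. 128. 126. 125. 124. 124. 125. 125. 125. 125. 125. 126. 125. 125. 125. 125. 125.
 124. 123.]
0.059500000000000025
[134. 134. 135. 135. 135. 135. 135. 135. 135. 135. 135. 135. 135. 135. 135. 135. 135. 135. 135. 135. 135. 135. 135. 135. 135. 135. 135. 135. 134. 125.  89.  73.  76.  62.  52.  48.  56.  73.  76.
  76.  75.  75.  75.  75.  75.  74.  74.  74.  73.  72.  73.  73.  73.  74.  74.  73.  62.  47.  40.  38.  38.  38.  38.  38.  38.  38.  37.  39.  56.  94. 115. 112. 115. 119. 123. 126. 129. 131.
 131. 132.]
0.0030000000000000096 0.9535568824095909
```

The tube end moved about 4 mm with the finger, so it grips. I'll keep drawing.

Call:
{"api": "arm_command", "payload": {
  "moves": [
    [[0.025,0,0],0],
    [[0.025,0,0],0],
    [[0.025,0,0],0],
    [[0.025,0,0],0],
    [[0,0,0],0]
  ]
}}

```text
t: 10.28
tcp_pos: [0.5531, -0.01, 0.2284]
orientation: [[0.072, 0.997, 0.005], [0.997, -0.072, -0.002], [-0.002, 0.006, -1.0]]
wrist_force: [-0.9, -4.1, 15.7]
finger_gap: 0.0003
finger_force: 7.9
```

Call:
{"api": "arm_command", "payload": {
  "moves": [
    [[0.025,0,0],0],
    [[0.025,0,0],0],
    [[0.025,0,0],0],
    [[0.025,0,0],0],
    [[0,0,0],0]
  ]
}}

```text
t: 10.9
tcp_pos: [0.5534, -0.006, 0.2284]
orientation: [[0.072, 0.997, 0.005], [0.997, -0.072, -0.002], [-0.002, 0.006, -1.0]]
wrist_force: [-1.2, -4.0, 15.3]
finger_gap: 0.0004
finger_force: 7.9
```

Call:
{"api": "arm_command", "payload": {
  "moves": [
    [[0.025,0,0],0],
    [[0.025,0,0],0],
    [[0.025,0,0],0],
    [[0.025,0,0],0],
    [[0.025,0,0],0],
    [[0.025,0,0],0],
    [[0.025,0,0],0],
    [[0,0,0],0]
  ]
}}

```text
t: 11.9
tcp_pos: [0.5539, 0.0011, 0.2284]
orientation: [[0.072, 0.997, 0.005], [0.997, -0.072, -0.002], [-0.002, 0.006, -1.0]]
wrist_force: [-1.1, -3.6, 15.7]
finger_gap: 0.0005
finger_force: 8.0
```

```bash
python3 - <<'E'
from h import *
s=env.sense();print(s['tcp_pos'],s['wrist_force'])
shot('wrist','w2');print(endprof('w2')[2])
E
```

```text
[0.55391576 0.00112836 0.22843267] [-1.05221137 -3.57039469 15.70597252]
0.07550000000000004
```

Call:
{"api": "arm_command", "payload": {
  "moves": [
    [[0.025,0,0],0],
    [[0.025,0,0],0],
    [[0.025,0,0],0],
    [[0.025,0,0],0],
    [[0.025,0,0],0],
    [[0.025,0,0],0],
    [[0.025,0,0],0],
    [[0.025,0,0],0],
    [[0,0,0],0]
  ]
}}

```text
t: 13.08
tcp_pos: [0.5546, 0.0099, 0.2284]
orientation: [[0.071, 0.997, 0.006], [0.997, -0.071, -0.001], [-0.0, 0.006, -1.0]]
wrist_force: [-1.1, -0.5, 15.6]
finger_gap: 0.0005
finger_force: 7.9
```

Call:
{"api": "arm_command", "payload": {
  "moves": [
    [[0.02,0,0],0],
    [[0.02,0,0],0],
    [[0,0,0],0]
  ]
}}

```text
t: 13.45
tcp_pos: [0.5547, 0.0118, 0.2284]
orientation: [[0.071, 0.997, 0.006], [0.997, -0.071, -0.0], [0.0, 0.006, -1.0]]
wrist_force: [0.2, 1.0, 16.5]
finger_gap: 0.0005
finger_force: 7.9
```

Call:
{"api": "arm_command", "payload": {
  "moves": [
    [[0.02,0,0],0],
    [[0,0,0],0]
  ]
}}

```text
t: 13.7
tcp_pos: [0.5547, 0.0127, 0.2284]
orientation: [[0.071, 0.997, 0.006], [0.997, -0.071, 0.0], [0.0, 0.006, -1.0]]
wrist_force: [0.3, 1.1, 16.0]
finger_gap: 0.0004
finger_force: 7.8
```

Call:
{"api": "arm_command", "payload": {
  "moves": [
    [[0.015,0,0],0],
    [[0,0,0],0],
    [[0,0,0],0]
  ]
}}

```text
t: 14.08
tcp_pos: [0.5548, 0.0129, 0.2284]
orientation: [[0.071, 0.997, 0.006], [0.997, -0.071, -0.001], [-0.0, 0.006, -1.0]]
wrist_force: [-1.5, -0.3, 15.1]
finger_gap: 0.0006
finger_force: 7.8
```

```bash
python3 - <<'E'
from h import *
s=env.sense();print(s['tcp_pos'],s['wrist_force'])
shot('wrist','w3');print(endprof('w3')[2]); shot('scene','s1'); shot('top','t1')
h=lambda f:cv2.cvtColor(np.load(f'pics/{f}.npz')['im'],cv2.COLOR_RGB2HSV)
im,p=cloud('s1'); print('button px z',np.round(p[177:179,242:245].reshape(-1,3),4))
a=cv2.imread('pics/s1.png')[160:205,185:310]; cv2.imwrite('pics/c2.png',cv2.resize(a,(800,288),interpolation=3))
E
```

```text
[0.55475729 0.01292894 0.22838706] [-1.53844116 -0.29552641 15.14952863]
0.09100000000000005
button px z [[ 0.6275 -0.0123  0.3294]
 [ 0.6279 -0.0099  0.3303]
 [ 0.6277 -0.0076  0.3301]
 [ 0.6296 -0.0122  0.3284]
 [ 0.6315 -0.0096  0.3317]
 [ 0.6304 -0.0074  0.3301]]
```

View pics/c2.png

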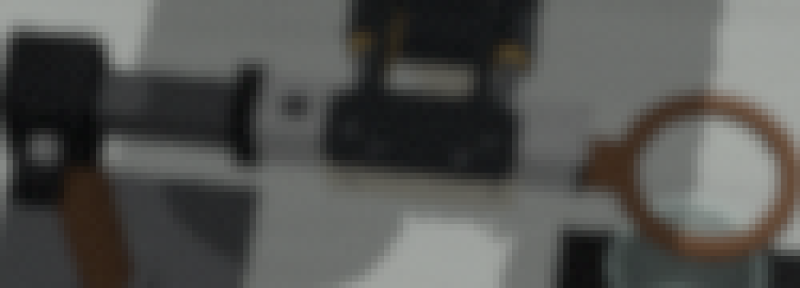

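```bash
python3 - <<'E'
from h import *
np.set_printoptions(precision=0,suppress=True,linewidth=200)
for f in('w2','w3'): print(endprof(f)[1][::2])
a,b=endprof('w2'),endprof('w3')
f=lambda sh:np.corrcoef(np.interp(a[0][30:115]+sh,b[0],b[1]),a[1][30:115])[0,1]
sh=np.arange(.005,.018,.0005);c=[f(x) for x in sh];print(sh[np.argmax(c)]*1e3,max(c))
E
```

```text
[129. 132. 132. 132. 132. 132. 133. 133. 133. 133. 133. 133. 133. 133. 134. 134. 134. 134. 134. 134. 134. 134. 134. 134. 134. 134. 134. 134. 134. 134. 134. 134. 134. 134. 134. 134. 134. 134. 134.
 134. 134. 134. 134. 133. 132. 116.  85.  73.  63.  54.  46.  47.  62.  73.  74.  74.  74.  73.  73.  73.  73.  73.  73.  72.  72.  71.  72.  72.  73.  74.  74.  69.  54.  43.  55.  93. 115. 108.
  94.  94.]
[ 97.  97.  98.  99.  99. 100. 100. 101. 102. 105. 112. 123. 130. 132. 132. 132. 132. 132. 133. 133. 133. 133. 133. 133. 133. 133. 134. 134. 134. 134. 134. 134. 134. 134. 134. 134. 134. 134. 134.
 134. 134. 134. 134. 134. 134. 134. 134. 134. 133. 133. 133. 133. 133. 133. 133. 133. 128. 102.  89. 103. 111.  77.  48.  46.  63.  72.  72.  72.  72.  72.  72.  72.  72.  72.  71.  71.  71.  71.
  71.  71.]
12.499999999999993 0.9515055478607943
```

Call:
{"api": "arm_command", "payload": {
  "moves": [
    [[0.015,0,0],0],
    [[0,0,0],0],
    [[0,0,0],0]
  ]
}}

```text
t: 14.6
tcp_pos: [0.5548, 0.0133, 0.2284]
orientation: [[0.072, 0.997, 0.005], [0.997, -0.072, -0.001], [-0.001, 0.006, -1.0]]
wrist_force: [-0.2, -1.6, 16.5]
finger_gap: 0.0004
finger_force: 7.9
```

Call:
{"api": "arm_command", "payload": {
  "moves": [
    [[0.015,0,0],0],
    [[0.01,0,0],0],
    [[0,0,0],0]
  ]
}}

```text
t: 14.98
tcp_pos: [0.5548, 0.0142, 0.2284]
orientation: [[0.072, 0.997, 0.006], [0.997, -0.072, -0.001], [-0.001, 0.006, -1.0]]
wrist_force: [-1.2, -1.3, 16.5]
finger_gap: 0.0006
finger_force: 7.9
```

Call:
{"api": "arm_command", "payload": {
  "moves": [
    [[0.01,0,0],0],
    [[0.01,0,0],0],
    [[0,0,0],0]
  ]
}}

```text
t: 15.35
tcp_pos: [0.5549, 0.015, 0.2284]
orientation: [[0.072, 0.997, 0.006], [0.997, -0.072, -0.001], [-0.001, 0.006, -1.0]]
wrist_force: [-1.1, -2.3, 15.7]
finger_gap: 0.0001
finger_force: 7.9
```

Call:
{"api": "arm_command", "payload": {
  "moves": [
    [[0,0,-0.05],0],
    [[0,0,-0.2],0],
    [[0,0,-0.8],0],
    [[-1,0,-1],0],
    [[-1,0,-0.5],0],
    [[0,0,0],0],
    [[0,0,0],0]
  ]
}}

```text
t: 16.23
tcp_pos: [0.5471, -0.0639, 0.3264]
orientation: [[0.072, 0.997, -0.002], [0.997, -0.072, 0.001], [0.001, -0.002, -1.0]]
wrist_force: [-0.4, -0.3, 0.4]
finger_gap: 0.0006
finger_force: 0.0
```

```bash
python3 - <<'E'
from h import *
np.set_printoptions(precision=4,suppress=True)
s=env.sense();print(s['tcp_pos'])
shot('wrist','w4');im,p=cloud('w4')
h=cv2.cvtColor(im,cv2.COLOR_RGB2HSV)
m=(h[...,1]>100)&(h[...,0]>10)&(h[...,0]<35)&(abs(p[...,2]-.206)<.009)&(abs(p[...,0]-.552)<.02)&(abs(p[...,1]+.02)<.06)
v,u=np.nonzero(m);print(len(u),u.mean(),v.mean(),p[m].mean(0),p[m].max(0)) if m.any() else print('none')
c=endprof('w4');print(c[2]); np.set_printoptions(precision=0); print(c[1][::2])
a=cv2.imread('pics/w4.png');cv2.imwrite('pics/w4b.png',cv2.resize(a,(800,600)))
E
```

```text
[ 0.5471 -0.0639  0.3264]
82 255.7560975609756 141.5609756097561 [ 0.5519 -0.0189  0.207 ] [ 0.5557 -0.015   0.2096]
0.10900000000000007
[ 90.  88.  87.  87.  89.  92.  96. 104. 114. 123. 127. 128. 128. 128.
 128. 128. 128. 128. 128. 129. 128. 128. 128. 128. 129. 128. 128. 128.
 128. 128. 128. 128. 128. 128. 128. 128. 128. 128. 128. 128. 128. 128.
 128. 128. 128. 128. 128. 127. 128. 128. 127. 127. 127. 127. 127. 127.
 127. 127. 117.  90.  60.  53.  51.  59.  68.  70.  70.  70.  70.  70.
  70.  69.  68.  68.  68.  69.  69.  69.  72.  29.]
```

View pics/w4b.png

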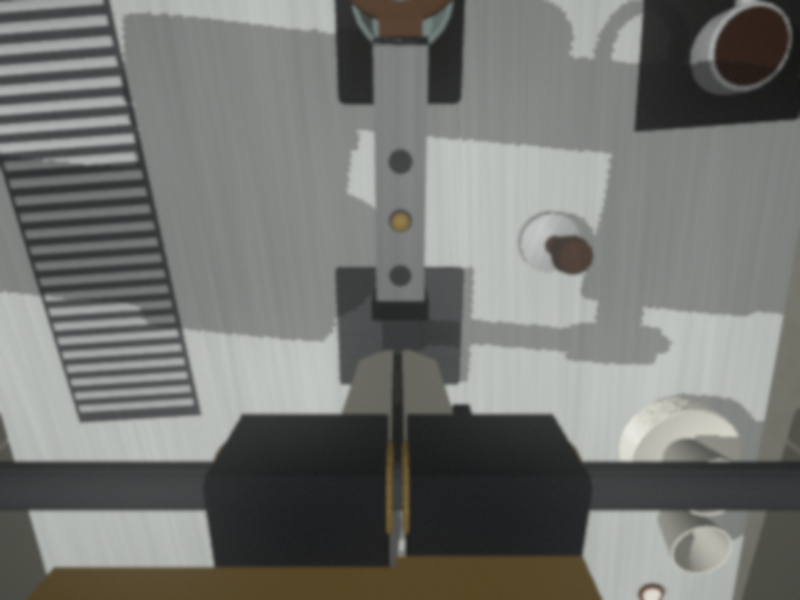

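Button brass at (400,221) now stands up in the middle hole at z≈0.2085, so it is latched. Next I measure the ring, then the phin.

Call:
{"api": "arm_command", "payload": {
  "moves": [
    [[0.9,0,0],0],
    [[0.9,0,0],0],
    [[0.8,0,0],0],
    [[0.6,0,0],0],
    [[0,0,0],0],
    [[0,0,0],0]
  ],
  "fingers": 0
}}

```text
t: 17.02
tcp_pos: [0.5562, 0.0636, 0.3266]
orientation: [[0.07, 0.998, -0.001], [0.998, -0.07, -0.0], [-0.0, -0.001, -1.0]]
wrist_force: [0.0, -0.6, -0.7]
finger_gap: 0.056
finger_force: 0.0
```

```bash
python3 - <<'E'
from h import *
shot('wrist','w5')
E
```

Call:
{"api": "arm_command", "payload": {
  "moves": [
    [[1,0,0],0],
    [[1,0,0],0],
    [[1,0,0],0],
    [[1,0,0],0],
    [[1,0,0],0],
    [[0.6,0,0],0],
    [[0,0,0],0],
    [[0,0,0],0]
  ]
}}

```text
t: 18.08
tcp_pos: [0.5728, 0.2857, 0.3273]
orientation: [[0.072, 0.997, -0.0], [0.997, -0.072, -0.001], [-0.001, -0.0, -1.0]]
wrist_force: [0.0, -0.6, -0.1]
finger_gap: 0.0927
finger_force: 0.0
```

```bash
python3 - <<'E'
from h import *
np.set_printoptions(precision=4,suppress=True)
s=env.sense();print(s['tcp_pos'])
shot('wrist','w6')
def fit(q):
    A=np.c_[2*q[:,:2],np.ones(len(q))]; x=np.linalg.lstsq(A,(q[:,:2]**2).sum(1),rcond=None)[0]; return x[:2],np.sqrt(x[2]+x[0]**2+x[1]**2)
im,p=cloud('w5');h=cv2.cvtColor(im,cv2.COLOR_RGB2HSV)
m=(abs(p[...,2]-.181)<.005)&(abs(p[...,1]-.12)<.06)&(abs(p[...,0]-.56)<.06)&(h[...,1]>60)
q=p[m];print('ring',len(q),q.min(0),q.max(0),np.median(q[:,2]))
mm=m.astype(np.uint8); cs,_=cv2.findContours(mm,cv2.RETR_CCOMP,cv2.CHAIN_APPROX_NONE)
for c in sorted(cs,key=len)[-2:]:
    e=p[c[:,0,1],c[:,0,0]]; e=e[abs(e[:,2]-.181)<.006]
    for _ in range(4):
        ce,r=fit(e); d=np.hypot(*(e[:,:2]-ce).T)-r; e=e[abs(d)<max(.0015,1.5*np.median(abs(d)))]
    print('contour',len(c),len(e),ce,r)
im,p=cloud('w6')
for lo,hi in((.06,.072),(.012,.02)):
    m=(p[...,2]>lo)&(p[...,2]<hi)&(abs(p[...,1]-.355)<.06)&(abs(p[...,0]-.54)<.07);q=p[m]
    if len(q): print(lo,len(q),np.median(q,0),q.min(0),q.max(0))
a=cv2.imread('pics/w6.png');b=cv2.imread('pics/w5.png');cv2.imwrite('pics/w56.png',cv2.resize(np.hstack([b,a]),(800,300)))
E
```

```text
[0.5728 0.2857 0.3273]
ring 2934 [0.5222 0.0736 0.1764] [0.6018 0.165  0.1836] 0.18096190066190906
contour 185 185 [0.5625 0.126 ] 0.030169227173371026
contour 273 147 [0.5622 0.1253] 0.03988742341435411
0.06 422 [0.5529 0.3485 0.0667] [0.5248 0.3188 0.06  ] [0.5856 0.3798 0.0689]
0.012 978 [0.5671 0.3612 0.0151] [0.5123 0.3065 0.0121] [0.5971 0.3917 0.0199]
```

View pics/w56.png

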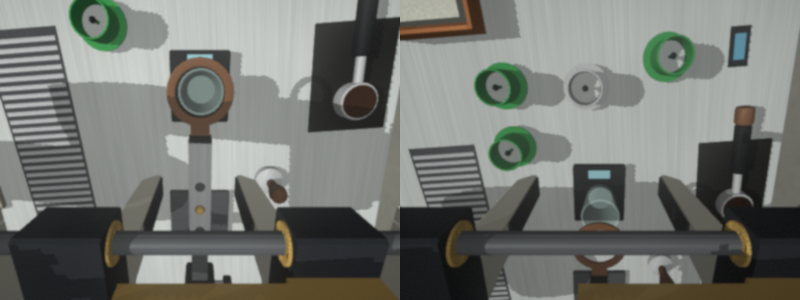

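The left half shows the ring at (200,90) over the glass; the fit gives its centre as (0.5624,0.126,0.181). The right half shows the steel phin at (585,88) between green ones at (500,86) and (668,56). It measures (0.555,0.349), with diameters of 61 and 85 mm and heights that match. The green ones lie along ±x, so I turn the fingers to close along y.

Call:
{"api": "arm_command", "payload": {
  "moves": [
    [[0.8,-0.28,0],0],
    [[0.745,-0.28,0],0],
    [[0,0,0.8],1],
    [[0,0,0.8],1],
    [[0,0,0.8],1],
    [[0,0,0.8],1],
    [[0,0,0.6],1],
    [[0,0,0.2],1],
    [[0,0,0.0],0],
    [[0,0,0],0]
  ]
}}

```text
t: 19.38
tcp_pos: [0.5553, 0.3496, 0.1685]
orientation: [[0.898, 0.44, 0.001], [0.44, -0.898, 0.001], [0.001, 0.0, -1.0]]
wrist_force: [-0.4, 0.2, 0.3]
finger_gap: 0.0933
finger_force: 0.0
```

```bash
python3 - <<'E'
from h import *
np.set_printoptions(precision=4,suppress=True)
s=env.sense();print(s['tcp_pos'],s['orientation'])
shot('wrist','w7');im,p=cloud('w7')
for lo,hi in((.06,.072),(.012,.02)):
    m=(p[...,2]>lo)&(p[...,2]<hi)&(abs(p[...,1]-.349)<.05)&(abs(p[...,0]-.555)<.05);q=p[m]
    if len(q): print(lo,len(q),q.min(0),q.max(0),(q.min(0)+q.max(0))/2)
E
```

```text
[0.5553 0.3496 0.1685] [[ 0.8982  0.4397  0.0012]
 [ 0.4397 -0.8982  0.0005]
 [ 0.0013  0.     -1.    ]]
0.06 1112 [0.5244 0.3173 0.06  ] [0.5857 0.3794 0.0691] [0.555  0.3484 0.0645]
0.012 1603 [0.5205 0.3057 0.0121] [0.5978 0.3908 0.0196] [0.5591 0.3483 0.0159]
```

Call:
{"api": "arm_command", "payload": {
  "moves": [
    [[0,0.02,0.8],0],
    [[0,0,0.8],0],
    [[0,0,0.7],0],
    [[0,0,0.4],0],
    [[0,0,0.19],0],
    [[0,0,0],0],
    [[0,0,0],0]
  ]
}}

```text
t: 20.3
tcp_pos: [0.5559, 0.3499, 0.0533]
orientation: [[0.899, 0.437, 0.002], [0.437, -0.899, 0.001], [0.002, -0.0, -1.0]]
wrist_force: [-0.3, -0.1, 0.9]
finger_gap: 0.093
finger_force: 0.0
```

Call:
{"api": "arm_command", "payload": {
  "moves": [
    [[0,0,0],0],
    [[0,0,0],0],
    [[0,0,0],0],
    [[0,0,0],0],
    [[0,0,0],0],
    [[0,0,0],0],
    [[0,0,0],0]
  ],
  "fingers": 255,
  "force": 15
}}

```text
t: 21.18
tcp_pos: [0.555, 0.3494, 0.0519]
orientation: [[0.9, 0.437, 0.0], [0.437, -0.9, -0.0], [0.0, 0.0, -1.0]]
wrist_force: [-0.4, -0.3, 1.3]
finger_gap: 0.0628
finger_force: 15.0
```

Call:
{"api": "arm_command", "payload": {
  "moves": [
    [[0,0,-0.3],0],
    [[0,0,-0.7],0],
    [[0,0,-0.9],0],
    [[0,0,-0.9],0],
    [[0,0,-0.9],0],
    [[0,0,-0.9],0],
    [[0,0,-0.7],-1],
    [[0,0,-0.3],-1],
    [[0,0,0],-1],
    [[0,0,0],-1],
    [[0,0,0],-1],
    [[0,0,0],-1],
    [[0,0,0],0],
    [[0,0,0],0]
  ]
}}

```text
t: 22.92
tcp_pos: [0.5549, 0.3494, 0.2761]
orientation: [[0.075, 0.997, 0.0], [0.997, -0.075, 0.0], [0.0, 0.0, -1.0]]
wrist_force: [0.8, -0.0, -0.8]
finger_gap: 0.0625
finger_force: 15.0
```

Call:
{"api": "arm_command", "payload": {
  "moves": [
    [[-0.6,0,0],0],
    [[-0.8,0.1,0],0],
    [[-0.9,0.1,0],0],
    [[-0.9,0.1,0],0],
    [[-0.8,0.1,0],0],
    [[-0.6,0.1,0],0],
    [[-0.3,0.09,0],0],
    [[-0.2,0,0],0],
    [[0,0,0],0],
    [[0,0,0],0],
    [[0,0,0],0]
  ]
}}

```text
t: 24.3
tcp_pos: [0.5638, 0.1449, 0.2758]
orientation: [[0.071, 0.997, -0.0], [0.997, -0.071, 0.0], [0.0, -0.0, -1.0]]
wrist_force: [0.3, 0.5, -1.1]
finger_gap: 0.0625
finger_force: 15.0
```

```bash
python3 - <<'E'
from h import *
np.set_printoptions(precision=4,suppress=True)
s=env.sense();print(s['tcp_pos'],s['orientation'],s['finger_gap']);tz=s['tcp_pos'][2];tx,ty=s['tcp_pos'][:2]
for c,f in(('wrist','w8'),('scene','s8'),('top','t8')):
    shot(c,f);im,p=cloud(f)
    for n,lo,hi in(('flange',tz-.045,tz-.03),('rim',tz+.007,tz+.022)):
        m=(p[...,2]>lo)&(p[...,2]<hi)&(np.hypot(p[...,0]-tx,p[...,1]-ty)<.048);q=p[m]
        if len(q)>20: print(c,n,len(q),q.min(0),q.max(0),(q.min(0)+q.max(0))/2)
a=np.hstack([cv2.imread('pics/w8.png'),cv2.imread('pics/s8.png')]);cv2.imwrite('pics/w8b.png',cv2.resize(a,(800,300)))
E
```

```text
[0.5638 0.1449 0.2758] [[ 0.0707  0.9975 -0.0002]
 [ 0.9975 -0.0707  0.0001]
 [ 0.0001 -0.0002 -1.    ]] 0.06248818252656895
wrist flange 3491 [0.5225 0.1416 0.2342] [0.6068 0.187  0.2457] [0.5647 0.1643 0.24  ]
wrist rim 3967 [0.5175 0.1132 0.2828] [0.6114 0.175  0.2978] [0.5644 0.1441 0.2903]
scene flange 148 [0.5373 0.1021 0.2337] [0.6081 0.1709 0.2426] [0.5727 0.1365 0.2381]
scene rim 36 [0.5325 0.1265 0.2832] [0.5505 0.1679 0.2921] [0.5415 0.1472 0.2877]
```

View pics/w8b.png

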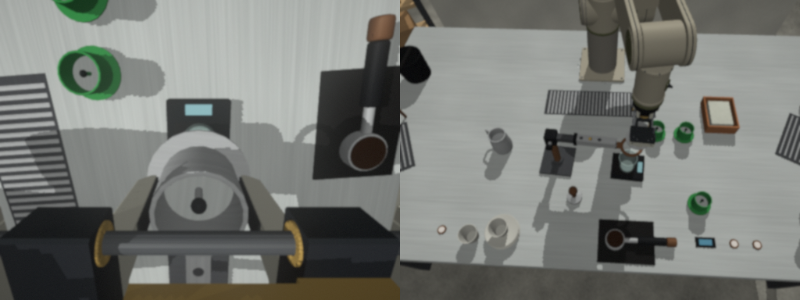

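The wrist view shows the phin upright in the grasp at (197,205), above the scale. Its offset from the TCP is about (+0.7,-0.9) mm. Next I centre it over the ring.

Call:
{"api": "arm_command", "payload": {
  "moves": [
    [[-0.25,-0.02,0],0],
    [[-0.2,0,0],0],
    [[0,0,0.3],0],
    [[0,0,0.3],0],
    [[0,0,0.2],0],
    [[0,0,0.1],0],
    [[0,0,0],0],
    [[0,0,0],0],
    [[0,0,0],0]
  ]
}}

```text
t: 25.58
tcp_pos: [0.5621, 0.1264, 0.2404]
orientation: [[0.071, 0.997, 0.001], [0.997, -0.071, 0.0], [0.0, 0.001, -1.0]]
wrist_force: [0.6, 0.4, -1.8]
finger_gap: 0.0623
finger_force: 15.0
```

```bash
python3 - <<'E'
from h import *
np.set_printoptions(precision=4,suppress=True)
s=env.sense();print(s['tcp_pos'],s['wrist_force']);tz=s['tcp_pos'][2];tx,ty=s['tcp_pos'][:2]
shot('wrist','w9');im,p=cloud('w9')
m=(abs(p[...,2]-tz+.037)<.005)&(np.hypot(p[...,0]-tx,p[...,1]-ty)<.048);q=p[m];print('flange',len(q),q.min(0),q.max(0))
h=cv2.cvtColor(im,cv2.COLOR_RGB2HSV)
m=(abs(p[...,2]-.181)<.006)&(np.hypot(p[...,0]-.5624,p[...,1]-.126)<.05)&(h[...,1]>60);q=p[m];print('ring',len(q),q.min(0) if len(q) else'',q.max(0) if len(q) else '')
E
```

```text
[0.5621 0.1264 0.2404] [ 0.6357  0.3719 -1.8143]
flange 3407 [0.5207 0.1236 0.1991] [0.6052 0.1686 0.2083]
ring 202 [0.5358 0.1569 0.177 ] [0.5861 0.1665 0.1827]
```

Call:
{"api": "arm_command", "payload": {
  "moves": [
    [[0,0,0.15],0],
    [[0,0,0.15],0],
    [[0,0,0.1],0],
    [[0,0,0],0],
    [[0,0,0],0]
  ]
}}

```text
t: 26.25
tcp_pos: [0.5619, 0.1263, 0.2239]
orientation: [[0.071, 0.997, 0.0], [0.997, -0.071, 0.0], [0.0, 0.0, -1.0]]
wrist_force: [-0.0, 0.5, -1.5]
finger_gap: 0.0624
finger_force: 15.0
```

Call:
{"api": "arm_command", "payload": {
  "moves": [
    [[0,0,0.03],0],
    [[0,0,0.02],0],
    [[0,0,0],0],
    [[0,0,0],0]
  ]
}}

```text
t: 26.75
tcp_pos: [0.5619, 0.1263, 0.2219]
orientation: [[0.071, 0.997, 0.0], [0.997, -0.071, 0.0], [0.0, 0.0, -1.0]]
wrist_force: [-0.4, 0.3, -1.3]
finger_gap: 0.0625
finger_force: 15.0
```

Call:
{"api": "arm_command", "payload": {
  "moves": [
    [[0,0,0.02],0],
    [[0,0,0],0],
    [[0,0,0],0]
  ]
}}

```text
t: 27.12
tcp_pos: [0.562, 0.1263, 0.2213]
orientation: [[0.071, 0.997, 0.0], [0.997, -0.071, 0.0], [0.0, 0.0, -1.0]]
wrist_force: [-1.6, 0.7, 0.1]
finger_gap: 0.0626
finger_force: 15.0
```

Call:
{"api": "arm_command", "payload": {
  "moves": [
    [[0,0,0.015],0],
    [[0,0,0],0],
    [[0,0,0],0]
  ]
}}

```text
t: 27.5
tcp_pos: [0.562, 0.1264, 0.2212]
orientation: [[0.071, 0.997, 0.001], [0.997, -0.071, 0.0], [0.0, 0.001, -1.0]]
wrist_force: [-2.4, -1.5, 5.1]
finger_gap: 0.0624
finger_force: 15.0
```

Contact came at the predicted height. Releasing.

Call:
{"api": "arm_command", "payload": {
  "moves": [
    [[0,0,-0.015],0],
    [[0,0,0],0],
    [[0,0,0],0],
    [[0,0,0],0],
    [[0,0,0],0],
    [[0,0,0],0]
  ],
  "fingers": 0
}}

```text
t: 28.25
tcp_pos: [0.5619, 0.1263, 0.221]
orientation: [[0.071, 0.997, -0.0], [0.997, -0.071, 0.0], [0.0, -0.0, -1.0]]
wrist_force: [-0.0, -0.4, -0.7]
finger_gap: 0.0927
finger_force: 0.0
```

Call:
{"api": "arm_command", "payload": {
  "moves": [
    [[0,0,-0.2],0],
    [[0,0,-0.6],0],
    [[0,0,-0.9],0],
    [[0,0,-0.9],0],
    [[-0.9,0,0],0],
    [[-0.9,0,0],0],
    [[0,0,0],0],
    [[0,0,0],0]
  ]
}}

```text
t: 29.25
tcp_pos: [0.5568, 0.0548, 0.3255]
orientation: [[0.072, 0.997, 0.001], [0.997, -0.072, 0.0], [0.0, 0.001, -1.0]]
wrist_force: [0.0, -0.2, 0.1]
finger_gap: 0.093
finger_force: 0.0
```

```bash
python3 - <<'E'
from h import *
np.set_printoptions(precision=4,suppress=True)
s=env.sense();print(s['tcp_pos'],s['finger_gap'])
shot('wrist','w10');im,p=cloud('w10')
for n,lo,hi in(('rim',.23,.243),('flange',.178,.192)):
    m=(p[...,2]>lo)&(p[...,2]<hi)&(np.hypot(p[...,0]-.5624,p[...,1]-.126)<.047)
    q=p[m];print(n,len(q),q.min(0),q.max(0),(q.min(0)+q.max(0))/2)
    A=np.c_[q[:,:2]-[.5624,.126],np.ones(len(q))];print(np.linalg.lstsq(A,q[:,2],rcond=None)[0],np.median(q[:,2]))
h=cv2.cvtColor(im,cv2.COLOR_RGB2HSV)
m=(h[...,1]>100)&(h[...,0]>10)&(h[...,0]<35)&(abs(p[...,2]-.206)<.009)&(abs(p[...,0]-.552)<.02)&(abs(p[...,1]+.02)<.02)
print('button',p[m].mean(0),p[m].max(0)) if m.any() else print('no button in view')
cv2.imwrite('pics/w10b.png',cv2.resize(im[:,:,::-1],(800,600)))
E
```

```text
[0.5568 0.0548 0.3255] 0.09299841980708738
rim 1364 [0.5318 0.095  0.23  ] [0.5929 0.1561 0.239 ] [0.5623 0.1256 0.2345]
[-0.0014  0.0085  0.2358] 0.23619989830527682
flange 1805 [0.52   0.0791 0.1795] [0.6052 0.1683 0.1917] [0.5626 0.1237 0.1856]
[0.0023 0.0117 0.1844] 0.18448241080309064
button [ 0.552  -0.0177  0.2065] [ 0.556 -0.014  0.209]
```

View pics/w10b.png

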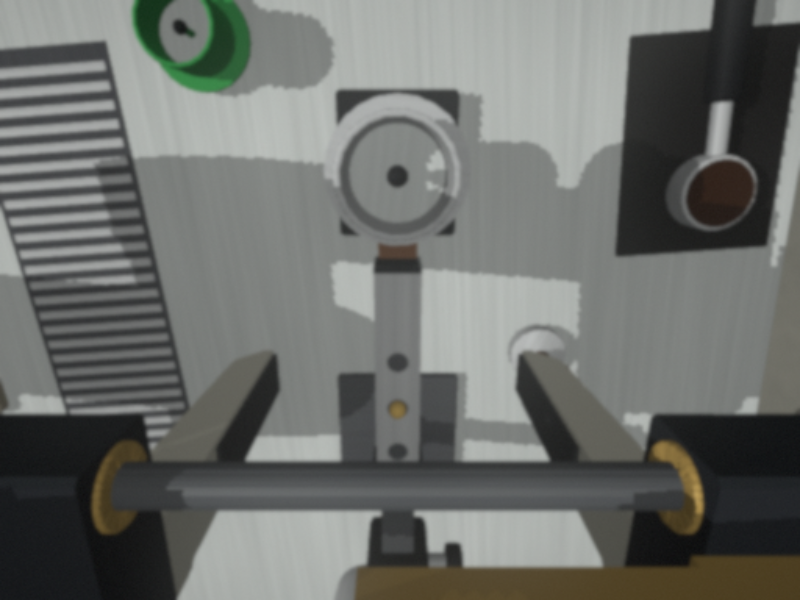

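The phin sits level at (397,175), centred within about 1 mm. Its flange top is at 0.1845, which is the ring face plus 3.5 mm. The button is up in the next hole at (397,408), and the hand is clear.

```bash
python3 -c "
from rig import env
print(env.close_job())"
```

```text
the job is handed in; nothing more can be done
None
```

I moved the tube out one hole, where the button sprang up and latched, and seated and released the phin level in the ring above the glass. I handed the job in at about 29 s of the 72 s allowed; no verdict was returned.

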